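# Shut the slide box, slide it into the corner stop and stack the cases on it

### The arm

A 6-joint arm with a two-finger parallel gripper is mounted at the origin on a cart in front of the work surface, level with it; the furniture and walls round the work are solid. World frame = base frame: x ahead of the robot, y to its left, z up, the work surface at z = 0. Lengths are in m, angles in rad, forces in N, time in s.
With the tool pointing down it reaches from about 0.3 to 0.775 m from the base axis. Payload 14.6 kg.
Tool frame: the origin (TCP) lies midway between the tips of the shut fingers; the grasp point (between the pads) lies 19 mm behind it; z points along the fingers, y is the line along which they close (so a half turn about z gives the same grasp; the last joint's range is limited). The gripper opens to 94 mm and grips with 3 to 60 N. Pads are 16 mm wide; open, the fingers measure 119 mm over their backs; the gripper's body (75 mm by 177 mm) begins 78 mm behind the grasp point.
Start: joints at [1.245, 0.3, 1.521, -0, 1.321, -0.067], TCP at [0.141, 0.532, 0.205] pointing down, gripper open.
Joint ranges: [-3.03, 3.03], [-0.79, 2.21], [0.23, 2.52], [-1.04, 4.18], [0, 3.07], [-2.55, 2.55]. Speed limits (rad/s): [2.22, 2.22, 2.57, 3.14, 3.14, 3.14].

### API

Orientations are given as [roll, pitch, yaw] about the fixed x, y, z axes, in that order (R = Rz(yaw) Ry(pitch) Rx(roll)).
In Python, from station import * gives the robot as it stands.
- The arm moves only by the tool send_rows, never from a script. Its argument "targets" is a list of rows, each an object of numbers: "x", "y", "z": the shift along the world's x, y, z in units of 0.2 m (1.0 is 0.2 m); "spin": the turn about the world's z in units of pi/2 rad (1.0 is pi/2 rad); "claw": the finger opening in mm, from 0 to 94. A call has 1 to 20 rows; each row shifts and turns the commanded pose from where the row before left it; what a row does not reach is not made up. A row lasts 1/10 s, in which the tool goes at most 50 mm and 8.59 degrees, less where a joint would pass 70% of its speed; a pose out of reach is approached as far as the arm can. A call with a number of a shift or a turn outside -1 to 1 is refused whole. A call with a gripper value outside its range is refused whole. The fingers move at their own pace and stop on an object; "force" is the grip in N (left out, the last holds). Time passes only in rows, so rows that do not move let the fingers close. It gives the time, the measured TCP pose, the force, the opening and the grip force at its end, in the units of the state.
- get_obs(): the state, without advancing time (a new reading comes with each control period).
- camera(name): name is "scene" or "top" or "wrist"; returns the picture (420x560x3 uint8, blue, green, red); there is no depth.
- camera_model(name): a dict with "fovy" (degrees; the focal length in pixels is half the picture's height over the tangent of half this angle, whatever the lens; pixels are square), "cx", "cy" (the principal point, pixels), "T" (4x4, takes a point from camera to world coordinates). Camera axes: x right, y down, z forward; pixel columns grow to the right and rows downward; lengths in m; the calibration is good to about 2 mm. A picture is of the moment at which its call begins: read the wrist's pose just before it. camera_model takes no time and is no camera call; for the wrist camera it gives the pose at the moment of the call.
- hand_in(): hands the job in; it is judged then, once.
The state is a dict: "time_s": time; "qpos": joint angles; "joint_vel": joint speeds; "tau": joint torques, N m; "ee_pos": TCP position; "eef_rot": TCP orientation; "force": force on the tool from outside, world axes, zero at the start; "moment": the same for the moment, N m; "grip_width": finger opening in m; "grip_force": force on a finger pad.
Only numpy, scipy, OpenCV 4.12 (cv2) and the standard library are available. Lean on these libraries where they do the work, as an engineer would, in place of code of your own. Each camera call takes 0.05 s, during which the arm holds its last target. There are 200 camera calls.

### The job

Put the slide kit away in the corner stop. First tip the lid of the open wooden slide box shut, then slide the box flat along the bench, without lifting it, until it sits squarely against both walls of the stop; then set the larger white case on its lid and the smaller white case on top of that, each centred and squared on the one below with the long sides running the same way and its whole base supported. Leave the other things on the bench where they are.

Things in the scene. Friction and masses are not known exactly. Their poses are not given: they have to be found in the camera images.
- slide_box: open brown wooden slide box (not the shut one far off to the right): 85 mm deep (its x), 100 mm wide (its y), 39 mm high when shut, about 0.3 kg. Origin: centre of the underside; z up; x points from the front (small clasp) to the hinge side, away from the robot. Its lid stands open. It slides freely on the bench; too wide for most grippers: push it low on its upright faces
- slide_box_lid (a joint): lid of the slide box: 0 shut, 1.92 rad fully open, leaning back from the robot. Free hinge along the box's y at x = 43 mm, 25 mm above the underside; the lid reaches 86 mm from it, is 14 mm thick, 100 mm wide. Past upright (1.57) it stays leaning back; tipped forward past upright it falls shut by its own weight
- lid_edge (a point): middle of the lid's free edge, 86 mm from the hinge axis, halfway through the lid's thickness
- slide_case: slide case: the larger of two plain white plastic cases, a flat closed box 60 mm (its x) by 80 mm (its y, the long side) by 28 mm high, about 0.09 kg. Origin: centre of the underside; z up
- cover_case: cover-glass case: the smaller of two plain white plastic cases, a flat closed box 40 mm (its x) by 54 mm (its y, the long side) by 24 mm high, about 0.05 kg. Origin: centre of the underside; z up
- corner_stop: fixed L-shaped aluminium stop, walls 30 mm high, 6 mm thick. Origin: inside corner at bench height. Inner face of the back wall: plane x = 0, running 95 mm along -y; of the side wall: plane y = 0, running 85 mm along -x. The box goes inside (-x, -y): home, its hinge side touches the back wall and its left (+y) side the side wall, its origin at x = -43, y = -50 mm in this frame
- tally_counter: bystander, leave alone: round white hand tally counter lying on the bench, 42 x 69 x 26 mm. Origin: centre of the underside
- weigh_boat: bystander, leave alone: small square white weighing boat, 56 x 56 x 13 mm. Origin: centre of the underside
- natural_cap: bystander, leave alone: off-white cup-shaped screw cap standing open end up, 34 mm across, 30 mm high. Origin: centre of the underside
- vial_1: bystander, leave alone: clear upright vial with a white screw cap, 27 mm across, 64 mm high. Origin: centre of the underside

How it is judged:
By the outcome, as a careful person would: the job done as asked, in the order asked, and still so for the second after the job is handed in, with the robot touching nothing.
It also fails if it takes over 72 s, if anything falls off the work surface, if the arm or the gripper's body presses on something with over 40 N, if the wrist force passes 120 N, or if a joint passes its speed limit or range.

## Working session

There is one attempt and no reset: what is moved stays moved. The work goes in short steps, Python scripts to look and compute and a tool call to move; the robot and the scene stay as the last step left them, time stands still between calls to the robot, and variables do not carry over. Pictures are saved under pics/ and viewed, at most 10 in all, crops included, and the job is handed in when it is done.

Besides the shell and the picture viewer there is one more tool, called after "Emit:" as name([rows], argument=value, ...), one row to a line, values as JSON. send_rows: Moves the arm, as the interface text tells. Its arguments: {"type":"object","properties":{"targets":{"type":"array"},"force":{"type":"number"}},"required":["targets"]}

```bash
mkdir -p pics; python3 - <<'E'
from station import *
import cv2,numpy as np
print(get_obs())
for n in("top","scene"):
    cv2.imwrite(f"pics/{n}0.png",camera(n)); m=camera_model(n); print(n,m["fovy"],m["cx"],m["cy"],np.round(m["T"],3).tolist())
E
```

```text
{'time_s': 0.0, 'qpos': array([ 1.24538119e+00,  3.00498019e-01,  1.52159137e+00, -3.80578116e-06,
        1.32069121e+00, -6.66297827e-02]), 'joint_vel': array([ 1.58372508e-03,  7.74664935e-04, -7.45929047e-04, -1.05896426e-05,
       -1.57559120e-03, -2.19598040e-03]), 'tau': array([-7.92906267e-04, -5.31806481e+01, -3.52734804e+01,  7.08226603e-02,
        2.43505149e-02, -1.13238042e-05]), 'ee_pos': array([0.14068312, 0.53142839, 0.20486721]), 'eef_rot': array([-3.14040710e+00, -7.54159025e-05,  2.88280820e+00]), 'force': array([-0.28361429, -0.30683895,  0.11271636]), 'moment': array([-0.01584998,  0.00136517,  0.01609419]), 'grip_force': 0.0, 'grip_width': 0.09424500120397}
top 56.15813267998806 289.8718013383264 200.30084189811828 [[-0.001, -0.993, 0.117, 0.394], [-1.0, 0.001, -0.001, -0.269], [0.001, -0.117, -0.993, 0.914], [0.0, 0.0, 0.0, 1.0]]
scene 52.45986671046159 281.2961968039829 219.01727399990247 [[-0.912, -0.285, 0.296, 0.229], [-0.411, 0.621, -0.668, 0.275], [0.007, -0.73, -0.683, 0.63], [0.0, 0.0, 0.0, 1.0]]
```

View pics/top0.png

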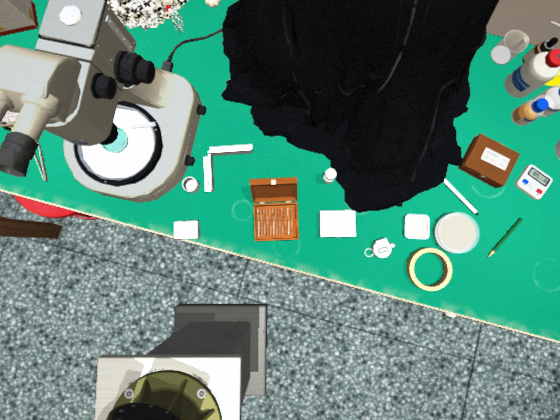

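View pics/scene0.png

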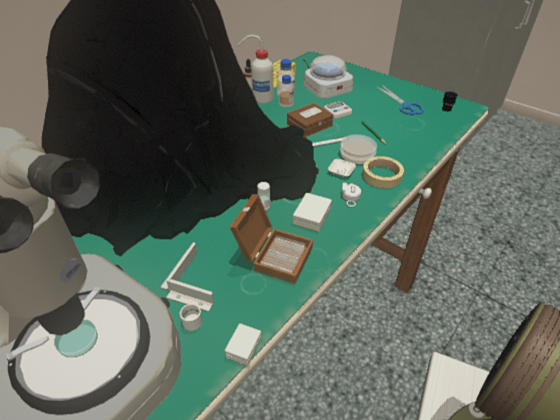

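The top view shows the open slide box at about (276,209) with its lid towards the top, and the large case at (338,223). The small case is at (186,230), the stop's corner near (208,150), the cap at (190,184) and the vial at (330,175). The scene view agrees. Next I'll measure these by masks and rays.

```bash
cat > h.py <<'E'
from station import *
import cv2,numpy as np
def ray(m,p):
    f=210/np.tan(np.radians(m["fovy"])/2); d=np.array([(p[0]-m["cx"])/f,(p[1]-m["cy"])/f,1.]); T=np.array(m["T"])
    return T[:3,3],T[:3,:3]@d
def cast(m,p,z):
    o,d=ray(m,p); return (o+d*(z-o[2])/d[2])[:2]
def proj(m,P):
    T=np.array(m["T"]); q=T[:3,:3].T@(np.array(P)-T[:3,3]); f=210/np.tan(np.radians(m["fovy"])/2)
    return np.array([m["cx"]+f*q[0]/q[2],m["cy"]+f*q[1]/q[2]])
def white(im,vmin=170,smax=60):
    h=cv2.cvtColor(im,cv2.COLOR_BGR2HSV); return ((h[...,2]>vmin)&(h[...,1]<smax)).astype(np.uint8)*255
def brown(im):
    h=cv2.cvtColor(im,cv2.COLOR_BGR2HSV); return (((h[...,0]<22))&(h[...,1]>90)&(h[...,2]>40)).astype(np.uint8)*255
def rects(m,mask,z,amin=150,roi=None):
    "contours cast on plane z -> centre, sizes, angle of min-area rectangle (mm, deg)"
    out=[]
    for c in cv2.findContours(mask,cv2.RETR_EXTERNAL,cv2.CHAIN_APPROX_NONE)[0]:
        if cv2.contourArea(c)<amin: continue
        u=c[:,0].mean(0)
        if roi and not(roi[0]<u[0]<roi[2] and roi[1]<u[1]<roi[3]): continue
        w=np.array([cast(m,p,z)*1000 for p in c[:,0]],np.float32)
        r=cv2.minAreaRect(w); out.append((u.round(),np.round(r[0],1),np.round(r[1],1),round(r[2],1)))
    return out
E
python3 - <<'E'
from h import *
im=cv2.imread("pics/top0.png"); m=camera_model("top"); R=(150,120,400,260)
for z in(.024,.028,.03): print(z,*rects(m,white(im),z,60,R),sep="\n ")
print("brown",*rects(m,brown(im),.025,200,R),sep="\n ")
E
```

```text
0.024
 (array([380., 249.]), array([ 386.4, -473.7]), array([42.3, 57.7]), 56.0)
 (array([337., 223.]), array([ 446.7, -377.8]), array([79.9, 58.8]), 89.9)
 (array([188., 183.]), array([536.8, -39.9]), array([33. , 33.7]), 46.1)
 (array([330., 175.]), array([ 557.2, -361.2]), array([26.6, 33.4]), 63.1)
 (array([219., 160.]), array([ 594. , -107.5]), array([ 74.8, 151.1]), 47.3)
0.028
 (array([380., 249.]), array([ 386.4, -472.8]), array([42.1, 57.4]), 56.0)
 (array([337., 223.]), array([ 446.4, -377.3]), array([79.6, 58.5]), 89.9)
 (array([188., 183.]), array([536.1, -41. ]), array([32.9, 33.6]), 46.1)
 (array([330., 175.]), array([ 556.5, -360.8]), array([26.5, 33.2]), 63.1)
 (array([219., 160.]), array([ 593.1, -108.2]), array([ 74.4, 150.4]), 47.3)
0.03
 (array([380., 249.]), array([ 386.4, -472.3]), array([42. , 57.3]), 56.0)
 (array([337., 223.]), array([ 446.3, -377.1]), array([79.4, 58.4]), 89.9)
 (array([188., 183.]), array([535.8, -41.5]), array([32.8, 33.5]), 46.1)
 (array([330., 175.]), array([ 556.1, -360.6]), array([26.5, 33.2]), 63.1)
 (array([219., 160.]), array([ 592.6, -108.6]), array([ 74.3, 150.1]), 47.3)
brown
 (array([276., 221.]), array([ 450.9, -237.7]), array([84.4, 99.2]), 2.2)
 (array([274., 189.]), array([ 523.1, -232.5]), array([ 53.9, 105.8]), 3.0)
```

Emit:
send_rows([
  {"x": 0.09, "y": -0.19, "z": 0.03, "spin": 0.009, "claw": 0},
  {"x": 0.09, "y": -0.19, "z": 0.03, "spin": 0.009},
  {"x": 0.09, "y": -0.19, "z": 0.03, "spin": 0.009},
  {"x": 0.09, "y": -0.19, "z": 0.03, "spin": 0.009},
  {"x": 0.09, "y": -0.19, "z": 0.03, "spin": 0.009},
  {"x": 0.09, "y": -0.19, "z": 0.03, "spin": 0.009},
  {"x": 0.09, "y": -0.19, "z": 0.03, "spin": 0.009},
  {"x": 0.09, "y": -0.19, "z": 0.03, "spin": 0.009},
  {"x": 0.09, "y": -0.19, "z": 0.03, "spin": 0.009},
  {"x": 0.09, "y": -0.19, "z": 0.03, "spin": 0.009},
  {"x": 0.09, "y": -0.19, "z": 0.03, "spin": 0.009},
  {"x": 0.09, "y": -0.19, "z": 0.03, "spin": 0.009},
  {"x": 0.09, "y": -0.19, "z": 0.03, "spin": 0.009},
  {"x": 0.09, "y": -0.19, "z": 0.03, "spin": 0.009},
  {"x": 0.09, "y": -0.19, "z": 0.03, "spin": 0.009},
  {"x": 0.09, "y": -0.19, "z": 0.03, "spin": 0.009},
  {"x": 0.09, "y": -0.19, "z": 0.03, "spin": 0.009},
  {"x": 0.09, "y": -0.19, "z": 0.03, "spin": 0.009},
])

```text
schema error: expected keys x, y, z, spin, claw
```

```bash
python3 - <<'E'
from h import *
o=get_obs(); print(o["time_s"],o["ee_pos"],o["eef_rot"],o["qpos"])
m=camera_model("wrist"); im=camera("wrist"); cv2.imwrite("pics/w1.png",im); print(m["fovy"],m["cx"],m["cy"],np.round(m["T"],3).tolist()); np.save("w1T.npy",m)
s=camera_model("scene")
for p in((115,245),(215,220),(260,215),(315,190)): print("cloth",cast(s,p,0))
E
```

```text
0.1 [0.14068123 0.53145736 0.20493926] [-3.14054448e+00 -6.32384011e-05  2.88279803e+00] [ 1.24540280e+00  3.00419403e-01  1.52152299e+00 -6.87096966e-06
  1.32070031e+00 -6.65972325e-02]
71.56204263778778 286.33605242898636 208.46537110358108 [[0.256, 0.928, 0.273, 0.062], [0.967, -0.245, -0.072, 0.554], [0.0, 0.282, -0.959, 0.384], [0.0, 0.0, 0.0, 1.0]]
cloth [ 0.7770568  -0.12986508]
cloth [ 0.6313035  -0.27816167]
cloth [ 0.5502557  -0.33294175]
cloth [ 0.47190013 -0.46402137]
```

View pics/w1.png

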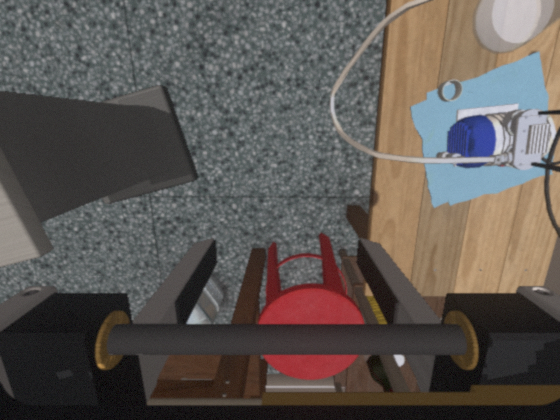

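The wrist view shows only the floor and a side table, and nothing there that matters. The rows were refused because every key is required, so I'm resending them.

Emit:
send_rows([
  {"x": 0.09, "y": -0.19, "z": 0.03, "spin": 0.009, "claw": 0},
  {"x": 0.09, "y": -0.19, "z": 0.03, "spin": 0.009, "claw": 0},
  {"x": 0.09, "y": -0.19, "z": 0.03, "spin": 0.009, "claw": 0},
  {"x": 0.09, "y": -0.19, "z": 0.03, "spin": 0.009, "claw": 0},
  {"x": 0.09, "y": -0.19, "z": 0.03, "spin": 0.009, "claw": 0},
  {"x": 0.09, "y": -0.19, "z": 0.03, "spin": 0.009, "claw": 0},
  {"x": 0.09, "y": -0.19, "z": 0.03, "spin": 0.009, "claw": 0},
  {"x": 0.09, "y": -0.19, "z": 0.03, "spin": 0.009, "claw": 0},
  {"x": 0.09, "y": -0.19, "z": 0.03, "spin": 0.009, "claw": 0},
  {"x": 0.09, "y": -0.19, "z": 0.03, "spin": 0.009, "claw": 0},
  {"x": 0.09, "y": -0.19, "z": 0.03, "spin": 0.009, "claw": 0},
  {"x": 0.09, "y": -0.19, "z": 0.03, "spin": 0.009, "claw": 0},
  {"x": 0.09, "y": -0.19, "z": 0.03, "spin": 0.009, "claw": 0},
  {"x": 0.09, "y": -0.19, "z": 0.03, "spin": 0.009, "claw": 0},
  {"x": 0.09, "y": -0.19, "z": 0.03, "spin": 0.009, "claw": 0},
  {"x": 0.09, "y": -0.19, "z": 0.03, "spin": 0.009, "claw": 0},
  {"x": 0.09, "y": -0.19, "z": 0.03, "spin": 0.009, "claw": 0},
  {"x": 0.09, "y": -0.19, "z": 0.03, "spin": 0.009, "claw": 0},
])

```text
time_s: 1.95
ee_pos: [0.4651, -0.1541, 0.3135]
eef_rot: [3.142, -0.0, 3.138]
force: [0.9, 0.3, 0.7]
grip_width: 0.0003
grip_force: 0.0
```

```bash
python3 - <<'E'
from h import *
o=get_obs(); print(o["time_s"],o["ee_pos"],o["eef_rot"],o["qpos"])
m=camera_model("wrist"); im=camera("wrist"); cv2.imwrite("pics/w2.png",im); np.save("w2T.npy",m)
E
```

```text
1.95 [ 0.46511418 -0.15413907  0.31353258] [ 3.14151018e+00 -9.86736726e-05  3.13756460e+00] [-3.94796480e-01  1.01973284e-01  1.50942078e+00  3.87070528e-05
  1.53032124e+00 -1.96156632e+00]
```

View pics/w2.png

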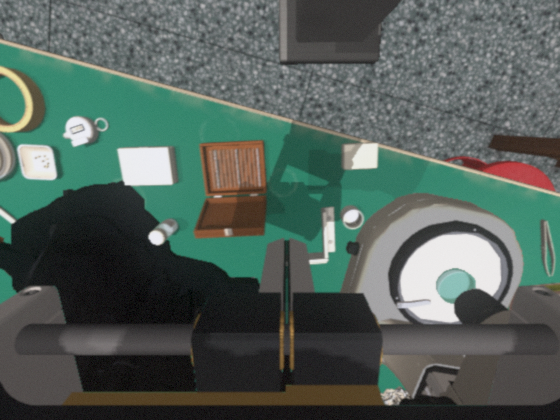

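The wrist view, where down is +x and right is +y, shows the large case at (147,166), the box at (234,188) and the small case at (361,156). The side wall runs at (328,235), the cap is at (352,217), and the gripper partly hides the stop's corner. I'll enlarge the stop in the top view and measure the cases here.

```bash
python3 - <<'E'
from h import *
m=np.load("w2T.npy",allow_pickle=True).item(); im=cv2.imread("pics/w2.png")
for z in(.024,.028): print(z,*rects(m,white(im,150,70),z,60,(100,120,400,260)),sep="\n ")
print("brown",*rects(m,brown(im),.025,200,(180,120,300,260)),sep="\n ")
t=camera("top"); mt=camera_model("top"); cv2.imwrite("pics/top1.png",t)
print(*rects(mt,white(t,150,70),.024,60,(150,200,230,260)),sep="\n ")
a=cv2.resize(t[125:245,160:300],None,fx=5,fy=5,interpolation=cv2.INTER_CUBIC); cv2.imwrite("pics/c1.png",a)
E
```

```text
0.024
 (array([156., 237.]), array([ 571.7, -377.1]), array([25.6, 26.3]), 26.3)
 (array([167., 228.]), array([ 554.7, -356.8]), array([22.5, 15.8]), 39.1)
 (array([353., 219.]), array([540.2, -39.8]), array([35.9, 33.9]), 2.9)
 (array([326., 238.]), array([575.4, -81.9]), array([ 38.5, 108.9]), 74.8)
 (array([145., 166.]), array([ 449.6, -379.2]), array([82.6, 61. ]), 89.8)
0.028
 (array([156., 237.]), array([ 570.1, -375.2]), array([25.4, 26. ]), 26.3)
 (array([167., 228.]), array([ 553.2, -355. ]), array([22.3, 15.7]), 39.1)
 (array([353., 219.]), array([538.9, -40.8]), array([35.6, 33.6]), 2.9)
 (array([326., 238.]), array([573.7, -82.6]), array([ 38.2, 108. ]), 74.8)
 (array([145., 166.]), array([ 449. , -377.3]), array([81.9, 60.5]), 89.8)
brown
 (array([232., 218.]), array([ 534.7, -249.1]), array([ 69.2, 126. ]), 2.8)
 (array([233., 167.]), array([ 453.7, -237.3]), array([85.3, 99.8]), 2.5)
```

View pics/c1.png

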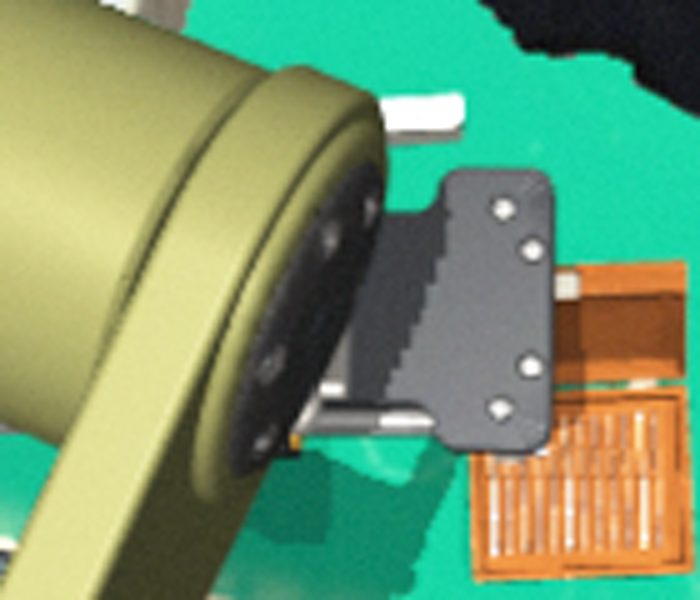

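The arm hides the stop in that crop, with the box's right part visible at the lower right. I'll crop the first top picture instead.

```bash
python3 - <<'E'
from h import *
t=cv2.imread("pics/top0.png")
a=cv2.resize(t[135:255,165:265],None,fx=5,fy=5,interpolation=cv2.INTER_CUBIC)
b=cv2.imread("pics/w2.png")[190:285,290:370]; b=cv2.resize(b,None,fx=3.5,fy=3.5,interpolation=cv2.INTER_CUBIC)
c=np.zeros((600,790,3),np.uint8); c[:,:500]=a; c[:b.shape[0],505:505+b.shape[1]]=b; cv2.imwrite("pics/c2.png",c)
E
```

```text
(no output)
```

View pics/c2.png

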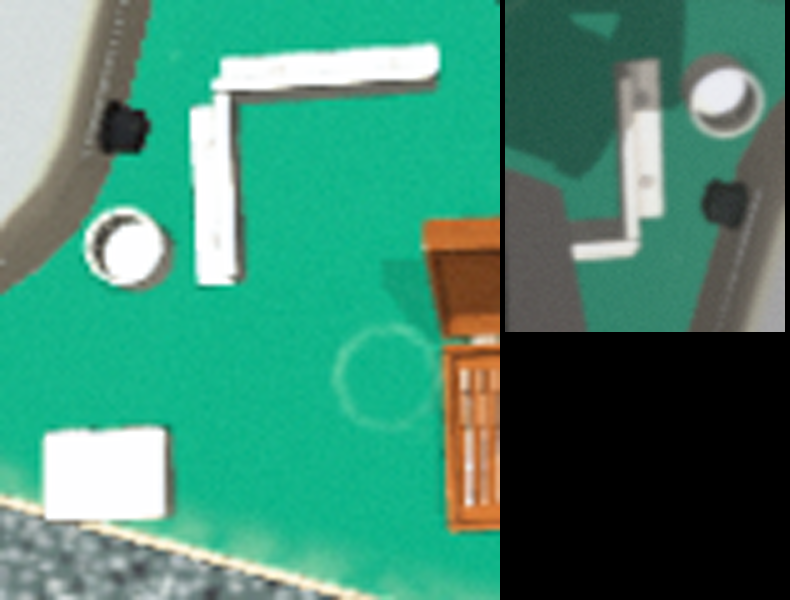

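The left crop (5x, offset 165,135) shows the stop's white wall tops with shaded inner faces. The back wall's inner top edge runs from about (240,92) to (436,82), and the side wall's from about (230,100) to (238,280). The small case spans about (45,428) to (168,520). I'll fit the wall edges with intensity profiles.

```bash
python3 - <<'E'
from h import *
t=cv2.imread("pics/top0.png"); m=camera_model("top"); hsv=cv2.cvtColor(t,cv2.COLOR_BGR2HSV); g=t.min(2).astype(float) # white high, green/grey lower
print(t[145:160,235].tolist()); print(t[170,200:217].tolist())
def cross(v,th,last=True):
    i=[k for k in range(len(v)-1) if v[k]>=th>v[k+1]][-1]; return i+(v[i]-th)/(v[i]-v[i+1])
sat=hsv[...,1].astype(float)
def rep(name,P,Q,ax):
    for z,X,lab in((.03,P,"top"),(0,Q,"foot")):
        w=np.array([cast(m,p,z) for p in X])*1000; a,b=(1,0) if ax=="x" else (0,1)
        k=np.polyfit(w[:,a],w[:,b],1); print(name,lab,"slope deg",np.degrees(np.arctan(k[0])).round(2),"at mid",np.polyval(k,w[:,a].mean()).round(1),w[:,a].mean().round(1),"res",np.std(w[:,b]-np.polyval(k,w[:,a])).round(2))
P,Q=[],[]
for c in range(215,250):
    v=g[143:158,c]; P.append((c,143+cross(v,190))); s=-sat[143:158,c]; Q.append((c,143+cross(s,-120)))
rep("back",P,Q,"x")
P,Q=[],[]
for r in range(160,188):
    v=g[r,200:216]; P.append((200+cross(v,190),r)); s=-sat[r,200:216]; Q.append((200+cross(s,-120),r))
rep("side",P,Q,"y")
# small case
mk=white(t,200,60); mk[:, :160]=0; n,l,st,ce=cv2.connectedComponentsWithStats(mk)
mk=np.where(l==l[230,186],255,0).astype(np.uint8); mk[240:]=0
print(rects(m,mk,.024,60))
E
```

```text
[[248, 249, 236], [255, 254, 254], [255, 254, 254], [254, 254, 254], [253, 254, 253], [254, 254, 253], [202, 216, 217], [106, 114, 114], [101, 113, 104], [116, 143, 64], [141, 185, 18], [138, 183, 17], [138, 183, 18], [140, 184, 21], [137, 183, 17]]
[[137, 181, 12], [140, 182, 20], [141, 184, 21], [185, 213, 123], [252, 252, 248], [255, 254, 254], [255, 254, 254], [254, 254, 254], [253, 254, 254], [254, 254, 254], [249, 249, 248], [164, 177, 177], [93, 99, 99], [125, 160, 57], [139, 184, 23], [136, 181, 18], [138, 182, 15]]
back top slope deg -3.96 at mid 611.2 -137.4 res 0.43
back foot slope deg -3.99 at mid 611.6 -133.0 res 0.23
side top slope deg 4.04 at mid -90.1 559.4 res 0.36
side foot slope deg 4.21 at mid -88.8 565.0 res 0.26
[(array([180., 231.]), array([431. , -18.9]), array([41.8, 84. ]), 3.0)]
```

Emit:
send_rows([
  {"x": 0.13, "y": -0.1, "z": -0.1, "spin": 0, "claw": 0},
  {"x": 0.13, "y": -0.1, "z": -0.1, "spin": 0, "claw": 0},
  {"x": 0.13, "y": -0.1, "z": -0.1, "spin": 0, "claw": 0},
  {"x": 0.13, "y": -0.1, "z": -0.1, "spin": 0, "claw": 0},
  {"x": 0, "y": 0, "z": -0.18, "spin": 0, "claw": 0},
  {"x": 0, "y": 0, "z": -0.18, "spin": 0, "claw": 0},
  {"x": 0, "y": 0, "z": -0.18, "spin": 0, "claw": 0},
  {"x": 0, "y": 0, "z": -0.18, "spin": 0, "claw": 0},
  {"x": 0, "y": 0, "z": 0, "spin": 0, "claw": 0},
])

```text
time_s: 2.95
ee_pos: [0.5665, -0.2306, 0.0848]
eef_rot: [3.138, -0.007, 3.138]
force: [-0.1, 0.3, -0.1]
grip_width: 0.0005
grip_force: 0.0
```

Emit:
send_rows([
  {"x": -0.035, "y": 0, "z": 0, "spin": 0, "claw": 0},
  {"x": -0.035, "y": 0, "z": 0, "spin": 0, "claw": 0},
  {"x": -0.035, "y": 0, "z": 0, "spin": 0, "claw": 0},
  {"x": -0.035, "y": 0, "z": 0, "spin": 0, "claw": 0},
  {"x": -0.035, "y": 0, "z": 0, "spin": 0, "claw": 0},
  {"x": -0.035, "y": 0, "z": 0, "spin": 0, "claw": 0},
  {"x": -0.035, "y": 0, "z": 0, "spin": 0, "claw": 0},
  {"x": -0.035, "y": 0, "z": 0, "spin": 0, "claw": 0},
  {"x": -0.035, "y": 0, "z": 0, "spin": 0, "claw": 0},
  {"x": -0.035, "y": 0, "z": 0, "spin": 0, "claw": 0},
  {"x": -0.035, "y": 0, "z": 0, "spin": 0, "claw": 0},
  {"x": 0, "y": 0, "z": 0.05, "spin": 0, "claw": 0},
  {"x": 0, "y": 0, "z": 0.15, "spin": 0, "claw": 0},
  {"x": 0, "y": 0, "z": 0.15, "spin": 0, "claw": 0},
  {"x": 0, "y": 0, "z": 0.15, "spin": 0, "claw": 0},
  {"x": 0, "y": 0, "z": 0, "spin": 0, "claw": 0},
])

```text
time_s: 4.55
ee_pos: [0.4931, -0.233, 0.1942]
eef_rot: [-3.138, 0.006, 3.137]
force: [0.7, -0.0, 0.2]
grip_width: 0.0004
grip_force: 0.0
```

```bash
python3 - <<'E'
from h import *
o=get_obs(); print(o["time_s"],o["ee_pos"],o["eef_rot"])
m=camera_model("wrist"); im=camera("wrist"); cv2.imwrite("pics/w3.png",im); np.save("w3T.npy",m)
print("brown",*rects(m,brown(im),.039,200),sep="\n ")
print("white",*rects(m,white(im,150,70),.028,200),sep="\n ")
E
```

```text
4.55 [ 0.49310106 -0.23300028  0.19415921] [-3.13830276  0.00588493  3.13738403]
brown
 (array([225., 398.]), array([ 797.7, -329.5]), array([478.3,  40.1]), 89.9)
 (array([291., 340.]), array([ 702. , -225.6]), array([ 7.1, 97. ]), 89.9)
 (array([281., 340.]), array([ 701.9, -240.2]), array([ 8.2, 97. ]), 89.6)
 (array([281., 163.]), array([ 458.4, -239.4]), array([ 94.7, 124. ]), 2.2)
white
 (array([464., 374.]), array([783.2,  23.5]), array([103.2,  93. ]), 89.9)
 (array([549., 279.]), array([616. , 110.3]), array([54. , 38.7]), 14.8)
 (array([178., 252.]), array([ 571.5, -372.4]), array([25.8, 27.5]), 84.2)
 (array([439., 226.]), array([538. , -40.2]), array([34.7, 34. ]), 47.8)
 (array([501., 267.]), array([598.9,  47.1]), array([ 74.9, 197.1]), 64.5)
 (array([380., 263.]), array([ 569.7, -131.5]), array([101. , 110.7]), 4.1)
 (array([163., 154.]), array([ 448.1, -376.3]), array([61.3, 80.3]), 1.2)
 (array([ 20., 150.]), array([ 441.2, -544.2]), array([52.6, 55.2]), 86.5)
 (array([482., 138.]), array([441.,   3.]), array([165. ,  49.9]), 79.7)
 (array([ 71., 107.]), array([ 394. , -472.1]), array([39.5, 46.2]), 39.2)
 (array([176.,  42.]), array([ 329.4, -344.1]), array([315.1,   7.9]), 75.0)
```

View pics/w3.png

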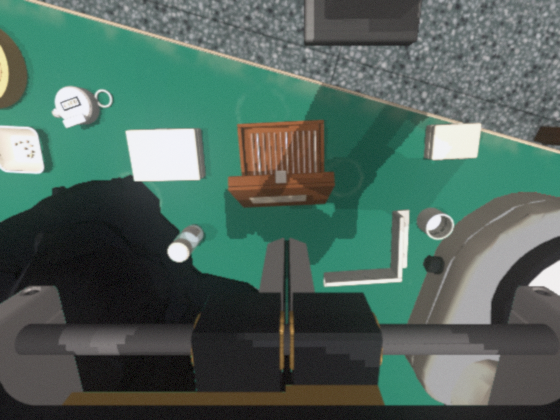

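The lid is caught in mid-fall: its free edge with the clasp is at about (280,177) and its outer face below that. The fingers are clear of it. I'll move beside the box, which lets it settle, then look again.

Emit:
send_rows([
  {"x": -0.06, "y": -0.14, "z": 0, "spin": 0, "claw": 0},
  {"x": -0.06, "y": -0.14, "z": 0, "spin": 0, "claw": 0},
  {"x": -0.06, "y": -0.14, "z": 0, "spin": 0, "claw": 0},
  {"x": 0, "y": 0, "z": 0, "spin": 0, "claw": 0},
  {"x": 0, "y": 0, "z": 0, "spin": 0, "claw": 0},
])

```text
time_s: 5.1
ee_pos: [0.4554, -0.3162, 0.1887]
eef_rot: [3.141, -0.001, 3.136]
force: [0.4, 0.8, -0.4]
grip_width: 0.0004
grip_force: 0.0
```

```bash
python3 - <<'E'
from h import *
o=get_obs(); print(o["time_s"],o["ee_pos"],o["eef_rot"])
m=camera_model("wrist"); im=camera("wrist"); cv2.imwrite("pics/w4.png",im); np.save("w4T.npy",m)
print("brown",*rects(m,brown(im),.039,1000),sep="\n ")
print("white",*rects(m,white(im,150,70),.028,1000),sep="\n ")
E
```

```text
5.1 [ 0.45539843 -0.31620133  0.18865123] [ 3.14050399e+00 -1.10450285e-03  3.13612691e+00]
brown
 (array([227., 398.]), array([ 750.4, -408.3]), array([467.7,  37.1]), 89.6)
 (array([359., 200.]), array([ 455.4, -223.1]), array([ 97.1, 132.3]), 2.3)
white
 (array([234., 187.]), array([ 447.8, -376.8]), array([60.6, 80.2]), 1.2)
 (array([ 87., 181.]), array([ 439.6, -549.4]), array([55.1, 55.3]), 87.4)
 (array([506., 159.]), array([424.2, -69.7]), array([143.4,  53.3]), 74.6)
 (array([ 20., 173.]), array([ 434. , -620.2]), array([59.1, 97.4]), 74.3)
 (array([145., 142.]), array([ 393.1, -474.5]), array([40.7, 46. ]), 45.5)
 (array([168.,  55.]), array([ 305.1, -429.4]), array([356.6,   8.8]), 75.0)
```

View pics/w4.png

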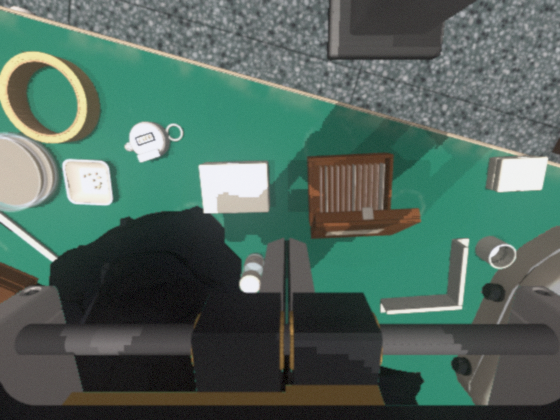

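```bash
python3 - <<'E'
from h import *
a0=np.radians(2.3); H=np.array([.452,-.2375,.025])+np.array([.043*np.cos(a0),.043*np.sin(a0),0])
def edge(th): return H+np.array([-np.cos(th)*.086*np.cos(a0)-np.sin(th)*0,-np.cos(th)*.086*np.sin(a0),np.sin(th)*.086])
for n in("w3","w4"):
    m=np.load(n+"T.npy",allow_pickle=True).item()
    print(n,"hinge",proj(m,H).round(),[(t,proj(m,edge(t)).round().tolist()) for t in(0,.4,.8,1.,1.2,1.4,1.57,1.9)])
m=camera_model("wrist"); im=camera("wrist"); d=cv2.absdiff(im,cv2.imread("pics/w4.png"))[120:250,280:440]; print("change",d.max(),d.mean())
E
```

```text
w3 hinge [283. 193.] [(0, [280.0, 120.0]), (0.4, [279.0, 126.0]), (0.8, [280.0, 148.0]), (1.0, [280.0, 163.0]), (1.2, [281.0, 181.0]), (1.4, [281.0, 199.0]), (1.57, [282.0, 215.0]), (1.9, [284.0, 240.0])]
w4 hinge [350. 224.] [(0, [351.0, 154.0]), (0.4, [358.0, 164.0]), (0.8, [364.0, 188.0]), (1.0, [366.0, 204.0]), (1.2, [368.0, 221.0]), (1.4, [369.0, 239.0]), (1.57, [369.0, 254.0]), (1.9, [366.0, 277.0])]
change 56 3.8408012820512822
```

Emit:
send_rows([
  {"x": 0, "y": 0, "z": 0, "spin": 0, "claw": 0},
  {"x": 0, "y": 0, "z": 0, "spin": 0, "claw": 0},
  {"x": 0, "y": 0, "z": 0, "spin": 0, "claw": 0},
  {"x": 0, "y": 0, "z": 0, "spin": 0, "claw": 0},
  {"x": 0, "y": 0, "z": 0, "spin": 0, "claw": 0},
  {"x": 0, "y": 0, "z": 0, "spin": 0, "claw": 0},
  {"x": 0, "y": 0, "z": 0, "spin": 0, "claw": 0},
])

```text
time_s: 5.9
ee_pos: [0.4558, -0.3164, 0.1894]
eef_rot: [-3.142, 0.0, 3.137]
force: [-0.2, -0.4, 0.8]
grip_width: 0.0006
grip_force: 0.0
```

```bash
python3 - <<'E'
from h import *
m=camera_model("wrist"); im=camera("wrist"); im2=camera("wrist"); r=(slice(120,250),slice(280,440))
for a in(cv2.imread("pics/w4.png"),im2): d=cv2.absdiff(im,a)[r]; print("change",d.max(),d.mean())
cv2.imwrite("pics/w5.png",im)
for z in(.039,): print("brown",*rects(m,brown(im),z,1000,(250,100,450,260)),sep="\n ")
# clasp: greyish small blob on brown
for a in(cv2.imread("pics/w4.png"),im):
    h=cv2.cvtColor(a,cv2.COLOR_BGR2HSV)[r]; mk=((h[...,1]<90)&(h[...,2]>90)).astype(np.uint8)
    n,l,s,c=cv2.connectedComponentsWithStats(mk); print([(tuple((c[i]+(280,120)).round()),s[i,4]) for i in range(1,n) if s[i,4]>15])
E
```

```text
change 116 6.579663461538462
change 28 2.351730769230769
brown
 (array([357., 195.]), array([ 455.4, -224.1]), array([ 96.9, 129.7]), 2.9)
[((np.float64(376.0), np.float64(121.0)), np.int32(41)), ((np.float64(423.0), np.float64(124.0)), np.int32(374)), ((np.float64(371.0), np.float64(190.0)), np.int32(1189)), ((np.float64(351.0), np.float64(187.0)), np.int32(389)), ((np.float64(321.0), np.float64(190.0)), np.int32(114)), ((np.float64(326.0), np.float64(190.0)), np.int32(151)), ((np.float64(332.0), np.float64(189.0)), np.int32(116)), ((np.float64(337.0), np.float64(188.0)), np.int32(165)), ((np.float64(343.0), np.float64(188.0)), np.int32(138)), ((np.float64(417.0), np.float64(211.0)), np.int32(21)), ((np.float64(354.0), np.float64(232.0)), np.int32(254)), ((np.float64(281.0), np.float64(243.0)), np.int32(39)), ((np.float64(297.0), np.float64(245.0)), np.int32(155))]
[((np.float64(377.0), np.float64(121.0)), np.int32(43)), ((np.float64(423.0), np.float64(124.0)), np.int32(356)), ((np.float64(371.0), np.float64(185.0)), np.int32(1008)), ((np.float64(326.0), np.float64(186.0)), np.int32(136)), ((np.float64(337.0), np.float64(184.0)), np.int32(132)), ((np.float64(343.0), np.float64(183.0)), np.int32(114)), ((np.float64(348.0), np.float64(183.0)), np.int32(126)), ((np.float64(354.0), np.float64(183.0)), np.int32(180)), ((np.float64(321.0), np.float64(185.0)), np.int32(100)), ((np.float64(332.0), np.float64(184.0)), np.int32(113)), ((np.float64(417.0), np.float64(210.0)), np.int32(31)), ((np.float64(353.0), np.float64(228.0)), np.int32(416)), ((np.float64(281.0), np.float64(243.0)), np.int32(39)), ((np.float64(297.0), np.float64(244.0)), np.int32(157))]
```

Emit:
send_rows([
  {"x": 0, "y": 0, "z": 0, "spin": 0, "claw": 0},
  {"x": 0, "y": 0, "z": 0, "spin": 0, "claw": 0},
  {"x": 0, "y": 0, "z": 0, "spin": 0, "claw": 0},
  {"x": 0, "y": 0, "z": 0, "spin": 0, "claw": 0},
  {"x": 0, "y": 0, "z": 0, "spin": 0, "claw": 0},
  {"x": 0, "y": 0, "z": 0, "spin": 0, "claw": 0},
  {"x": 0, "y": 0, "z": 0, "spin": 0, "claw": 0},
  {"x": 0, "y": 0, "z": 0, "spin": 0, "claw": 0},
  {"x": 0, "y": 0, "z": 0, "spin": 0, "claw": 0},
  {"x": 0, "y": 0, "z": 0, "spin": 0, "claw": 0},
  {"x": 0, "y": 0, "z": 0, "spin": 0, "claw": 0},
  {"x": 0, "y": 0, "z": 0, "spin": 0, "claw": 0},
  {"x": 0, "y": 0, "z": 0, "spin": 0, "claw": 0},
  {"x": 0, "y": 0, "z": 0, "spin": 0, "claw": 0},
  {"x": 0, "y": 0, "z": 0, "spin": 0, "claw": 0},
  {"x": 0, "y": 0, "z": 0, "spin": 0, "claw": 0},
])

```text
time_s: 7.6
ee_pos: [0.4558, -0.3163, 0.1894]
eef_rot: [-3.142, 0.0, 3.137]
force: [-0.9, 1.0, -0.3]
grip_width: 0.0007
grip_force: 0.0
```

```bash
python3 - <<'E'
from h import *
m=camera_model("wrist"); im=camera("wrist"); im2=camera("wrist"); r=(slice(120,250),slice(280,440))
for a in(cv2.imread("pics/w5.png"),im2): d=cv2.absdiff(im,a)[r]; print("change",d.max(),d.mean())
cv2.imwrite("pics/w6.png",im); np.save("w6T.npy",m)
print("brown",*rects(m,brown(im),.039,1000,(250,100,450,260)),sep="\n ")
h=cv2.cvtColor(im,cv2.COLOR_BGR2HSV)[r]; mk=((h[...,1]<90)&(h[...,2]>90)).astype(np.uint8)
n,l,s,c=cv2.connectedComponentsWithStats(mk); print([(tuple((c[i]+(280,120)).round().tolist()),s[i,4]) for i in range(1,n) if s[i,4]>15])
E
```

```text
change 165 12.135352564102565
change 44 2.515849358974359
brown
 (array([356., 193.]), array([ 454.7, -228.7]), array([ 95.4, 120.6]), 2.4)
[((378.0, 121.0), np.int32(39)), ((423.0, 124.0), np.int32(356)), ((368.0, 173.0), np.int32(528)), ((326.0, 173.0), np.int32(49)), ((337.0, 173.0), np.int32(48)), ((343.0, 173.0), np.int32(43)), ((349.0, 172.0), np.int32(55)), ((321.0, 174.0), np.int32(41)), ((332.0, 173.0), np.int32(46)), ((400.0, 216.0), np.int32(48)), ((352.0, 216.0), np.int32(888)), ((372.0, 233.0), np.int32(16)), ((281.0, 243.0), np.int32(40)), ((297.0, 245.0), np.int32(159))]
```

Emit:
send_rows([
  {"x": 0, "y": 0, "z": 0, "spin": 0, "claw": 0},
  {"x": 0, "y": 0, "z": 0, "spin": 0, "claw": 0},
  {"x": 0, "y": 0, "z": 0, "spin": 0, "claw": 0},
  {"x": 0, "y": 0, "z": 0, "spin": 0, "claw": 0},
  {"x": 0, "y": 0, "z": 0, "spin": 0, "claw": 0},
  {"x": 0, "y": 0, "z": 0, "spin": 0, "claw": 0},
  {"x": 0, "y": 0, "z": 0, "spin": 0, "claw": 0},
  {"x": 0, "y": 0, "z": 0, "spin": 0, "claw": 0},
  {"x": 0, "y": 0, "z": 0, "spin": 0, "claw": 0},
  {"x": 0, "y": 0, "z": 0, "spin": 0, "claw": 0},
  {"x": 0, "y": 0, "z": 0, "spin": 0, "claw": 0},
  {"x": 0, "y": 0, "z": 0, "spin": 0, "claw": 0},
])

```text
time_s: 8.9
ee_pos: [0.4558, -0.3163, 0.1895]
eef_rot: [-3.142, 0.0, 3.137]
force: [0.3, 0.4, 0.1]
grip_width: 0.0005
grip_force: 0.0
```

```bash
cat > chk.py <<'E'
from h import *
m=camera_model("wrist"); im=camera("wrist"); im2=camera("wrist"); r=(slice(120,250),slice(280,440))
d=cv2.absdiff(im,im2)[r]; print("change",d.max(),d.mean())
cv2.imwrite("pics/w7.png",im); np.save("w7T.npy",m)
print("brown",*rects(m,brown(im),.039,1000,(250,100,450,260)),sep="\n ")
h=cv2.cvtColor(im,cv2.COLOR_BGR2HSV)[r]; mk=((h[...,1]<90)&(h[...,2]>90)).astype(np.uint8)
n,l,s,c=cv2.connectedComponentsWithStats(mk); print([(tuple((c[i]+(280,120)).round().tolist()),s[i,4]) for i in range(1,n) if s[i,4]>15])
E
python3 chk.py
```

```text
change 49 2.508253205128205
brown
 (array([353., 191.]), array([ 452.9, -234.7]), array([ 91.1, 108.7]), 2.5)
[((378.0, 121.0), np.int32(41)), ((423.0, 124.0), np.int32(353)), ((357.0, 161.0), np.int32(56)), ((350.0, 204.0), np.int32(1270)), ((391.0, 227.0), np.int32(21)), ((368.0, 230.0), np.int32(20)), ((281.0, 243.0), np.int32(40)), ((297.0, 244.0), np.int32(155))]
```

Emit:
send_rows([
  {"x": 0, "y": 0, "z": 0, "spin": 0, "claw": 0},
  {"x": 0, "y": 0, "z": 0, "spin": 0, "claw": 0},
  {"x": 0, "y": 0, "z": 0, "spin": 0, "claw": 0},
  {"x": 0, "y": 0, "z": 0, "spin": 0, "claw": 0},
  {"x": 0, "y": 0, "z": 0, "spin": 0, "claw": 0},
  {"x": 0, "y": 0, "z": 0, "spin": 0, "claw": 0},
])

```text
time_s: 9.6
ee_pos: [0.4557, -0.3163, 0.1894]
eef_rot: [-3.142, -0.0, 3.137]
force: [-0.5, 0.8, -0.5]
grip_width: 0.0005
grip_force: 0.0
```

```bash
python3 chk.py; python3 - <<'E'
from h import *
m=camera_model("wrist"); im=cv2.imread("pics/w7.png"); print(*rects(m,white(im,150,70),.028,1000,(150,120,300,260)))
E
```

```text
change 32 2.4156730769230768
brown
 (array([352., 190.]), array([ 451.3, -238.3]), array([ 87.7, 100.6]), 2.4)
[((378.0, 121.0), np.int32(40)), ((423.0, 124.0), np.int32(348)), ((353.0, 156.0), np.int32(21)), ((349.0, 197.0), np.int32(1369)), ((395.0, 209.0), np.int32(43)), ((374.0, 227.0), np.int32(16)), ((281.0, 243.0), np.int32(39)), ((297.0, 245.0), np.int32(154))]
(array([234., 186.]), array([ 447. , -376.9]), array([61.5, 80.3]), 1.2)
```

Emit:
send_rows([
  {"x": 0, "y": 0, "z": -0.11, "spin": 0.006, "claw": 0},
  {"x": 0, "y": 0, "z": -0.11, "spin": 0.006, "claw": 0},
  {"x": 0, "y": 0.01, "z": -0.11, "spin": 0.006, "claw": 0},
  {"x": -0.01, "y": 0.01, "z": -0.11, "spin": 0.006, "claw": 0},
  {"x": 0, "y": 0, "z": -0.11, "spin": 0.006, "claw": 0},
  {"x": 0, "y": 0, "z": -0.11, "spin": 0.006, "claw": 0},
  {"x": 0, "y": 0, "z": -0.11, "spin": 0.006, "claw": 0},
  {"x": 0, "y": 0, "z": -0.11, "spin": 0.006, "claw": 0},
  {"x": 0, "y": 0, "z": 0, "spin": 0, "claw": 0},
])

```text
time_s: 10.6
ee_pos: [0.4525, -0.3114, 0.011]
eef_rot: [3.139, -0.003, -3.07]
force: [-1.1, 0.4, 1.1]
grip_width: 0.0005
grip_force: 0.0
```

Emit:
send_rows([
  {"x": -0.002, "y": 0.03, "z": 0, "spin": 0, "claw": 0},
  {"x": -0.002, "y": 0.03, "z": 0, "spin": 0, "claw": 0},
  {"x": -0.002, "y": 0.03, "z": 0, "spin": 0, "claw": 0},
  {"x": -0.002, "y": 0.03, "z": 0, "spin": 0, "claw": 0},
  {"x": -0.002, "y": 0.03, "z": 0, "spin": 0, "claw": 0},
  {"x": -0.002, "y": 0.03, "z": 0, "spin": 0, "claw": 0},
  {"x": -0.002, "y": 0.03, "z": 0, "spin": 0, "claw": 0},
  {"x": -0.002, "y": 0.03, "z": 0, "spin": 0, "claw": 0},
])

```text
time_s: 11.4
ee_pos: [0.4506, -0.2639, 0.0136]
eef_rot: [-3.141, 0.0, -3.07]
force: [0.2, -4.5, 3.4]
grip_width: 0.0004
grip_force: 1.8
```

Emit:
send_rows([
  {"x": -0.002, "y": 0.03, "z": 0, "spin": 0, "claw": 0},
  {"x": -0.002, "y": 0.03, "z": 0, "spin": 0, "claw": 0},
  {"x": -0.002, "y": 0.03, "z": 0, "spin": 0, "claw": 0},
  {"x": -0.002, "y": 0.03, "z": 0, "spin": 0, "claw": 0},
  {"x": -0.002, "y": 0.03, "z": 0, "spin": 0, "claw": 0},
  {"x": -0.002, "y": 0.03, "z": 0, "spin": 0, "claw": 0},
  {"x": -0.002, "y": 0.025, "z": 0, "spin": 0, "claw": 0},
  {"x": -0.002, "y": 0.02, "z": 0, "spin": 0, "claw": 0},
  {"x": 0, "y": 0, "z": 0, "spin": 0, "claw": 0},
  {"x": 0, "y": -0.05, "z": 0, "spin": 0, "claw": 0},
  {"x": 0, "y": 0, "z": 0.2, "spin": 0, "claw": 0},
  {"x": 0, "y": 0, "z": 0.2, "spin": 0, "claw": 0},
  {"x": 0, "y": 0.1, "z": 0.2, "spin": 0, "claw": 60},
  {"x": -0.1, "y": 0.1, "z": 0.2, "spin": 0, "claw": 60},
  {"x": -0.1, "y": 0.1, "z": 0, "spin": 0, "claw": 60},
  {"x": -0.1, "y": 0.1, "z": 0, "spin": 0, "claw": 60},
  {"x": 0, "y": 0, "z": 0, "spin": 0, "claw": 60},
  {"x": 0, "y": 0, "z": 0, "spin": 0, "claw": 60},
])

```text
time_s: 13.2
ee_pos: [0.3876, -0.1498, 0.1737]
eef_rot: [-3.141, 0.0, -3.07]
force: [-0.4, -0.7, -0.6]
grip_width: 0.0444
grip_force: 0.0
```

```bash
python3 - <<'E'
from h import *
o=get_obs(); print(o["time_s"],o["ee_pos"],o["eef_rot"])
m=camera_model("wrist"); im=camera("wrist"); cv2.imwrite("pics/w8.png",im); np.save("w8T.npy",m)
print("brown",*rects(m,brown(im),.039,1000,(100,60,500,300)),sep="\n ")
print("white",*rects(m,white(im,150,70),.024,300,(100,60,540,300)),sep="\n ")
E
```

```text
13.2 [ 0.38757106 -0.1497518   0.1736686 ] [-3.14146711e+00  3.96324991e-04 -3.07039709e+00]
brown
 (array([281., 243.]), array([ 439.6, -154. ]), array([92.6, 99.9]), 4.1)
 (array([476., 221.]), array([401.6,  88.6]), array([208.9,  47.4]), 74.3)
white
 (array([276., 250.]), array([ 456.6, -156.7]), array([32., 57.]), 7.1)
 (array([436., 240.]), array([455.4,  62.1]), array([278.2,  58.7]), 75.2)
 (array([134., 130.]), array([ 327.8, -312.1]), array([295.9,   6. ]), 75.0)
```

Emit:
send_rows([
  {"x": -0.03, "y": -0.02, "z": 0, "spin": 0, "claw": 60},
  {"x": -0.035, "y": -0.02, "z": -0.1, "spin": 0, "claw": 60},
  {"x": 0, "y": 0, "z": -0.15, "spin": 0, "claw": 60},
  {"x": 0, "y": 0, "z": -0.15, "spin": 0, "claw": 60},
  {"x": 0, "y": 0, "z": -0.15, "spin": 0, "claw": 60},
  {"x": 0, "y": 0, "z": -0.15, "spin": 0, "claw": 60},
  {"x": 0, "y": 0, "z": -0.1, "spin": 0, "claw": 60},
  {"x": 0, "y": 0, "z": 0, "spin": 0, "claw": 60},
])

```text
time_s: 14.05
ee_pos: [0.3729, -0.1573, 0.0112]
eef_rot: [3.139, -0.004, -3.071]
force: [0.8, -0.0, 0.2]
grip_width: 0.0604
grip_force: 0.0
```

Emit:
send_rows([
  {"x": 0.035, "y": 0.0025, "z": 0, "spin": 0, "claw": 60},
  {"x": 0.035, "y": 0.0025, "z": 0, "spin": 0, "claw": 60},
  {"x": 0.035, "y": 0.0025, "z": 0, "spin": 0, "claw": 60},
  {"x": 0.035, "y": 0.0025, "z": 0, "spin": 0, "claw": 60},
  {"x": 0.035, "y": 0.0025, "z": 0, "spin": 0, "claw": 60},
  {"x": 0.035, "y": 0.0025, "z": 0, "spin": 0, "claw": 60},
  {"x": 0.035, "y": 0.0025, "z": 0, "spin": 0, "claw": 60},
  {"x": 0.035, "y": 0.0025, "z": 0, "spin": 0, "claw": 60},
  {"x": 0.035, "y": 0.0025, "z": 0, "spin": 0, "claw": 60},
  {"x": 0.035, "y": 0.0025, "z": 0, "spin": 0, "claw": 60},
  {"x": 0.035, "y": 0.0025, "z": 0, "spin": 0, "claw": 60},
  {"x": 0.035, "y": 0.0025, "z": 0, "spin": 0, "claw": 60},
  {"x": 0.035, "y": 0.0025, "z": 0, "spin": 0, "claw": 60},
  {"x": 0.035, "y": 0.0025, "z": 0, "spin": 0, "claw": 60},
  {"x": 0.035, "y": 0.0025, "z": 0, "spin": 0, "claw": 60},
  {"x": 0.035, "y": 0.0025, "z": 0, "spin": 0, "claw": 60},
  {"x": 0.035, "y": 0.0025, "z": 0, "spin": 0, "claw": 60},
])

```text
time_s: 15.75
ee_pos: [0.4939, -0.1488, 0.0135]
eef_rot: [-3.142, -0.0, -3.071]
force: [-3.5, -1.2, 2.9]
grip_width: 0.0599
grip_force: 1.8
```

Emit:
send_rows([
  {"x": 0.02, "y": 0.0014, "z": 0, "spin": 0, "claw": 60},
  {"x": 0.02, "y": 0.0014, "z": 0, "spin": 0, "claw": 60},
  {"x": 0.02, "y": 0.0014, "z": 0, "spin": 0, "claw": 60},
  {"x": 0.02, "y": 0.0014, "z": 0, "spin": 0, "claw": 60},
  {"x": 0.015, "y": 0.001, "z": 0, "spin": 0, "claw": 60},
])

```text
time_s: 16.25
ee_pos: [0.5127, -0.1475, 0.0134]
eef_rot: [3.142, 0.0, -3.07]
force: [-2.9, -0.9, 0.3]
grip_width: 0.0599
grip_force: 1.4
```

Emit:
send_rows([
  {"x": 0.01, "y": 0, "z": 0, "spin": 0, "claw": 60},
  {"x": 0.01, "y": 0, "z": 0, "spin": 0, "claw": 60},
])

```text
time_s: 16.45
ee_pos: [0.5164, -0.1475, 0.0134]
eef_rot: [3.142, -0.0, -3.07]
force: [-2.2, 0.5, 0.6]
grip_width: 0.0599
grip_force: 1.1
```

Emit:
send_rows([
  {"x": 0.01, "y": 0, "z": 0, "spin": 0, "claw": 60},
])

```text
time_s: 16.55
ee_pos: [0.5185, -0.1475, 0.0134]
eef_rot: [3.142, -0.0, -3.071]
force: [-1.9, -0.5, 0.1]
grip_width: 0.06
grip_force: 1.0
```

Not in contact yet, so I'll keep creeping forward.

Emit:
send_rows([
  {"x": 0.008, "y": 0, "z": 0, "spin": 0, "claw": 60},
  {"x": 0.008, "y": 0, "z": 0, "spin": 0, "claw": 60},
])

```text
time_s: 16.75
ee_pos: [0.5187, -0.1474, 0.013]
eef_rot: [3.14, -0.008, -3.07]
force: [-33.1, -2.0, 19.7]
grip_width: 0.0602
grip_force: 16.8
```

Emit:
send_rows([
  {"x": 0.008, "y": 0, "z": 0, "spin": 0, "claw": 60},
])

```text
time_s: 16.85
ee_pos: [0.5187, -0.1474, 0.0128]
eef_rot: [3.139, -0.011, -3.07]
force: [-45.8, -2.5, 27.2]
grip_width: 0.0597
grip_force: 23.0
```

Emit:
send_rows([
  {"x": -0.03, "y": 0, "z": 0, "spin": 0, "claw": 60},
  {"x": -0.03, "y": 0, "z": 0, "spin": 0, "claw": 60},
  {"x": 0, "y": 0, "z": 0.15, "spin": 0, "claw": 0},
  {"x": 0, "y": 0, "z": 0.15, "spin": 0, "claw": 0},
  {"x": 0.1, "y": -0.12, "z": 0, "spin": 0, "claw": 0},
  {"x": 0.1, "y": -0.12, "z": 0, "spin": 0, "claw": 0},
  {"x": 0.1, "y": -0.12, "z": 0, "spin": 0, "claw": 0},
  {"x": 0, "y": 0, "z": 0, "spin": 0, "claw": 0},
  {"x": 0, "y": 0, "z": -0.15, "spin": 0, "claw": 0},
  {"x": 0, "y": 0, "z": -0.15, "spin": 0, "claw": 0},
  {"x": 0, "y": 0, "z": 0, "spin": 0, "claw": 0},
])

```text
time_s: 17.95
ee_pos: [0.569, -0.2182, 0.0099]
eef_rot: [3.139, -0.005, -3.07]
force: [-0.3, 0.4, -1.0]
grip_width: 0.0004
grip_force: 0.0
```

Emit:
send_rows([
  {"x": -0.001, "y": 0.02, "z": 0, "spin": 0, "claw": 0},
  {"x": -0.001, "y": 0.02, "z": 0, "spin": 0, "claw": 0},
  {"x": -0.001, "y": 0.02, "z": 0, "spin": 0, "claw": 0},
  {"x": -0.001, "y": 0.01, "z": 0, "spin": 0, "claw": 0},
])

```text
time_s: 18.35
ee_pos: [0.5711, -0.2056, 0.015]
eef_rot: [-3.14, 0.002, -3.07]
force: [-0.5, -4.6, 3.6]
grip_width: 0.0004
grip_force: 1.9
```

Emit:
send_rows([
  {"x": 0, "y": 0.01, "z": 0, "spin": 0, "claw": 0},
])

```text
time_s: 18.45
ee_pos: [0.5709, -0.2037, 0.0145]
eef_rot: [-3.14, 0.002, -3.07]
force: [0.4, -3.8, 3.5]
grip_width: 0.0004
grip_force: 1.9
```

Emit:
send_rows([
  {"x": 0, "y": 0.01, "z": 0, "spin": 0, "claw": 0},
  {"x": 0, "y": 0.008, "z": 0, "spin": 0, "claw": 0},
])

```text
time_s: 18.65
ee_pos: [0.571, -0.2026, 0.0144]
eef_rot: [-3.137, 0.002, -3.071]
force: [-1.3, -29.1, 1.6]
grip_width: 0.0004
grip_force: 14.4
```

Emit:
send_rows([
  {"x": 0, "y": 0.008, "z": 0, "spin": 0, "claw": 0},
])

```text
time_s: 18.75
ee_pos: [0.571, -0.2025, 0.0146]
eef_rot: [-3.134, 0.003, -3.071]
force: [-0.7, -38.0, 1.1]
grip_width: 0.0003
grip_force: 19.4
```

Emit:
send_rows([
  {"x": 0, "y": 0.007, "z": 0, "spin": 0, "claw": 0},
])

```text
time_s: 18.85
ee_pos: [0.571, -0.2025, 0.0148]
eef_rot: [-3.132, 0.003, -3.071]
force: [-1.8, -46.9, 1.3]
grip_width: 0.0005
grip_force: 23.3
```

Emit:
send_rows([
  {"x": 0, "y": -0.03, "z": 0, "spin": 0, "claw": 0},
  {"x": 0, "y": -0.03, "z": 0, "spin": 0, "claw": 0},
  {"x": 0, "y": 0, "z": 0.15, "spin": 0, "claw": 0},
  {"x": 0, "y": 0, "z": 0.15, "spin": 0, "claw": 60},
  {"x": -0.12, "y": 0.12, "z": 0, "spin": 0, "claw": 60},
  {"x": -0.11, "y": 0.12, "z": 0, "spin": 0, "claw": 60},
  {"x": -0.11, "y": 0.11, "z": 0, "spin": 0, "claw": 60},
  {"x": 0, "y": 0, "z": 0, "spin": 0, "claw": 60},
  {"x": 0, "y": 0, "z": -0.15, "spin": 0, "claw": 60},
  {"x": 0, "y": 0, "z": -0.15, "spin": 0, "claw": 60},
  {"x": 0, "y": 0, "z": 0, "spin": 0, "claw": 60},
])

```text
time_s: 19.95
ee_pos: [0.5007, -0.1383, 0.0103]
eef_rot: [3.139, -0.005, -3.07]
force: [0.2, 0.3, 1.0]
grip_width: 0.0592
grip_force: 0.0
```

Emit:
send_rows([
  {"x": 0.02, "y": 0, "z": 0, "spin": 0, "claw": 60},
  {"x": 0.02, "y": 0, "z": 0, "spin": 0, "claw": 60},
  {"x": 0.015, "y": 0, "z": 0, "spin": 0, "claw": 60},
  {"x": 0.01, "y": 0, "z": 0, "spin": 0, "claw": 60},
])

```text
time_s: 20.35
ee_pos: [0.5162, -0.1391, 0.0143]
eef_rot: [-3.141, 0.001, -3.07]
force: [-0.4, -0.2, -0.5]
grip_width: 0.0603
grip_force: 0.0
```

Emit:
send_rows([
  {"x": 0.01, "y": 0, "z": 0, "spin": 0, "claw": 60},
])

```text
time_s: 20.45
ee_pos: [0.5178, -0.139, 0.0139]
eef_rot: [-3.141, 0.001, -3.07]
force: [0.5, 0.1, -1.6]
grip_width: 0.06
grip_force: 0.0
```

Emit:
send_rows([
  {"x": 0.008, "y": 0, "z": 0, "spin": 0, "claw": 60},
  {"x": 0.008, "y": 0, "z": 0, "spin": 0, "claw": 60},
])

```text
time_s: 20.65
ee_pos: [0.518, -0.1389, 0.0134]
eef_rot: [3.14, -0.007, -3.07]
force: [-29.3, -1.7, 20.9]
grip_width: 0.06
grip_force: 14.9
```

Emit:
send_rows([
  {"x": 0.008, "y": 0, "z": 0, "spin": 0, "claw": 60},
])

```text
time_s: 20.75
ee_pos: [0.518, -0.1389, 0.0132]
eef_rot: [3.14, -0.01, -3.07]
force: [-41.3, -3.1, 27.1]
grip_width: 0.0597
grip_force: 21.2
```

Emit:
send_rows([
  {"x": -0.03, "y": 0, "z": 0, "spin": 0, "claw": 60},
  {"x": -0.03, "y": 0, "z": 0, "spin": 0, "claw": 60},
  {"x": 0, "y": 0, "z": 0.2, "spin": 0, "claw": 94},
  {"x": 0, "y": 0, "z": 0.2, "spin": 0, "claw": 94},
  {"x": 0, "y": 0, "z": 0.2, "spin": 0, "claw": 94},
  {"x": -0.0265, "y": -0.099, "z": 0.02, "spin": -0.086, "claw": 94},
  {"x": -0.0265, "y": -0.099, "z": 0.02, "spin": -0.086, "claw": 94},
  {"x": -0.0265, "y": -0.099, "z": 0.02, "spin": -0.086, "claw": 94},
  {"x": -0.0265, "y": -0.099, "z": 0.02, "spin": -0.086, "claw": 94},
  {"x": -0.0265, "y": -0.099, "z": 0.02, "spin": -0.086, "claw": 94},
  {"x": -0.0265, "y": -0.099, "z": 0, "spin": -0.086, "claw": 94},
  {"x": -0.0265, "y": -0.099, "z": 0, "spin": -0.086, "claw": 94},
  {"x": -0.0265, "y": -0.099, "z": 0, "spin": -0.086, "claw": 94},
  {"x": -0.0265, "y": -0.099, "z": 0, "spin": -0.086, "claw": 94},
  {"x": -0.0265, "y": -0.099, "z": 0, "spin": -0.086, "claw": 94},
  {"x": -0.0265, "y": -0.099, "z": 0, "spin": -0.086, "claw": 94},
  {"x": -0.0265, "y": -0.099, "z": 0, "spin": -0.086, "claw": 94},
  {"x": 0, "y": 0, "z": 0, "spin": 0, "claw": 94},
])

```text
time_s: 22.55
ee_pos: [0.4458, -0.3781, 0.1533]
eef_rot: [3.142, 0.0, 1.587]
force: [0.3, -0.2, -0.3]
grip_width: 0.0942
grip_force: 0.0
```

```bash
python3 - <<'E'
from h import *
o=get_obs(); print(o["time_s"],o["ee_pos"],o["eef_rot"])
m=camera_model("wrist"); im=camera("wrist"); cv2.imwrite("pics/w9.png",im)
print(proj(m,[.4475,-.377,.028]))
print("white",*rects(m,white(im,150,70),.028,1500),sep="\n ")
t=camera("top"); cv2.imwrite("pics/t9.png",t); mt=camera_model("top")
print("top brown",*rects(mt,brown(t),.039,200,(150,120,300,260)),sep="\n ")
mk=white(t,200,50); mk[240:]=0; print(*rects(mt,cv2.morphologyEx(mk,cv2.MORPH_OPEN,np.ones((5,5))),.024,60,(150,210,215,260)))
E
```

```text
22.55 [ 0.44584538 -0.37810067  0.15330308] [3.14150777e+00 3.23786280e-04 1.58666221e+00]
[287.18095516 202.64312129]
white
 (array([267., 383.]), array([ 420.4, -621.4]), array([95.2, 66.4]), 22.0)
 (array([288., 200.]), array([ 448.3, -376.6]), array([59.9, 80.4]), 0.9)
top brown
 (array([233., 170.]), array([ 566.4, -141. ]), array([ 88.9, 100.1]), 4.1)
(array([186., 230.]), array([432.2, -34.5]), array([42.5, 52. ]), 1.9)
```

Emit:
send_rows([
  {"x": 0.012, "y": 0.007, "z": -0.15, "spin": 0, "claw": 94},
  {"x": 0, "y": 0, "z": -0.15, "spin": 0, "claw": 94},
  {"x": 0, "y": 0, "z": -0.15, "spin": 0, "claw": 94},
  {"x": 0, "y": 0, "z": -0.12, "spin": 0, "claw": 94},
  {"x": 0, "y": 0, "z": -0.08, "spin": 0, "claw": 94},
  {"x": 0, "y": 0, "z": -0.05, "spin": 0, "claw": 94},
  {"x": 0, "y": 0, "z": -0.02, "spin": 0, "claw": 94},
  {"x": 0, "y": 0, "z": 0, "spin": 0, "claw": 94},
])

```text
time_s: 23.45
ee_pos: [0.4492, -0.3748, 0.0096]
eef_rot: [3.142, 0.0, 1.593]
force: [0.2, -0.3, -0.8]
grip_width: 0.0941
grip_force: 0.0
```

Emit:
send_rows([
  {"x": 0, "y": 0, "z": 0, "spin": 0, "claw": 50},
  {"x": 0, "y": 0, "z": 0, "spin": 0, "claw": 50},
  {"x": 0, "y": 0, "z": 0, "spin": 0, "claw": 50},
  {"x": 0, "y": 0, "z": 0, "spin": 0, "claw": 50},
  {"x": 0, "y": 0, "z": 0, "spin": 0, "claw": 50},
  {"x": 0, "y": 0, "z": 0, "spin": 0, "claw": 50},
], force=15)

```text
time_s: 24.05
ee_pos: [0.449, -0.3752, 0.0096]
eef_rot: [3.142, 0.0, 1.592]
force: [-1.0, 0.4, 2.3]
grip_width: 0.0598
grip_force: 15.0
```

Emit:
send_rows([
  {"x": 0, "y": 0, "z": 0.1, "spin": 0, "claw": 50},
  {"x": 0, "y": 0, "z": 0.2, "spin": 0, "claw": 50},
  {"x": 0, "y": 0, "z": 0.2, "spin": 0, "claw": 50},
  {"x": 0.06, "y": 0.12, "z": 0.03, "spin": 0.004, "claw": 50},
  {"x": 0.07, "y": 0.14, "z": 0.03, "spin": 0.004, "claw": 50},
  {"x": 0.08, "y": 0.155, "z": 0, "spin": 0.004, "claw": 50},
  {"x": 0.08, "y": 0.155, "z": 0, "spin": 0.004, "claw": 50},
  {"x": 0.08, "y": 0.155, "z": 0, "spin": 0.004, "claw": 50},
  {"x": 0.08, "y": 0.155, "z": 0, "spin": 0.004, "claw": 50},
  {"x": 0.07, "y": 0.14, "z": 0, "spin": 0.004, "claw": 50},
  {"x": 0.05, "y": 0.1, "z": 0, "spin": 0.004, "claw": 50},
  {"x": 0.03, "y": 0.065, "z": 0, "spin": 0, "claw": 50},
  {"x": 0, "y": 0, "z": 0, "spin": 0, "claw": 50},
  {"x": 0, "y": 0, "z": 0, "spin": 0, "claw": 50},
])

```text
time_s: 25.45
ee_pos: [0.5687, -0.1387, 0.1213]
eef_rot: [-3.141, 0.0, 1.642]
force: [0.3, -0.8, -1.4]
grip_width: 0.0599
grip_force: 15.0
```

```bash
python3 - <<'E'
from h import *
o=get_obs(); print(o["time_s"],o["ee_pos"],o["eef_rot"])
m=camera_model("wrist"); im=camera("wrist"); cv2.imwrite("pics/w10.png",im)
z=o["ee_pos"][2]-.0096+.028
print("case",*rects(m,white(im,150,60),z,1500,(150,60,450,300)),sep="\n ")
print("box",*rects(m,brown(im),.039,1000,(100,60,480,300)),sep="\n ")
E
```

```text
25.45 [ 0.5686569  -0.13865522  0.12129735] [-3.14125704e+00  4.14396089e-05  1.64168663e+00]
case
 (array([298., 244.]), array([ 571.6, -128.9]), array([ 63.9, 100.2]), 3.0)
box
 (array([288., 178.]), array([ 568.2, -104. ]), array([83. , 31.2]), 4.0)
```

Emit:
send_rows([
  {"x": 0, "y": 0, "z": -0.1, "spin": 0, "claw": 50},
  {"x": 0, "y": 0, "z": -0.1, "spin": 0, "claw": 50},
  {"x": 0, "y": 0, "z": -0.07, "spin": 0, "claw": 50},
  {"x": 0, "y": 0, "z": -0.04, "spin": 0, "claw": 50},
  {"x": 0, "y": 0, "z": -0.025, "spin": 0, "claw": 50},
  {"x": 0, "y": 0, "z": -0.015, "spin": 0, "claw": 50},
  {"x": 0, "y": 0, "z": 0, "spin": 0, "claw": 50},
])

```text
time_s: 26.2
ee_pos: [0.5691, -0.1382, 0.0516]
eef_rot: [3.141, 0.0, 1.642]
force: [0.3, -0.2, -2.0]
grip_width: 0.0596
grip_force: 15.0
```

Emit:
send_rows([
  {"x": 0, "y": 0, "z": -0.008, "spin": 0, "claw": 50},
  {"x": 0, "y": 0, "z": 0, "spin": 0, "claw": 50},
])

```text
time_s: 26.4
ee_pos: [0.5691, -0.1381, 0.0501]
eef_rot: [3.141, 0.0, 1.642]
force: [-0.4, 1.1, -0.9]
grip_width: 0.0597
grip_force: 15.0
```

Emit:
send_rows([
  {"x": 0, "y": 0, "z": -0.006, "spin": 0, "claw": 50},
  {"x": 0, "y": 0, "z": 0, "spin": 0, "claw": 50},
])

```text
time_s: 26.6
ee_pos: [0.569, -0.1381, 0.0487]
eef_rot: [3.141, 0.0, 1.642]
force: [-0.3, 0.7, -1.5]
grip_width: 0.0597
grip_force: 15.0
```

Emit:
send_rows([
  {"x": 0, "y": 0, "z": -0.005, "spin": 0, "claw": 50},
  {"x": 0, "y": 0, "z": 0, "spin": 0, "claw": 50},
])

```text
time_s: 26.8
ee_pos: [0.569, -0.1381, 0.0481]
eef_rot: [3.141, 0.0, 1.642]
force: [-3.6, 0.3, 5.0]
grip_width: 0.0598
grip_force: 15.0
```

Emit:
send_rows([
  {"x": 0, "y": 0, "z": 0, "spin": 0, "claw": 80},
  {"x": 0, "y": 0, "z": 0, "spin": 0, "claw": 80},
  {"x": 0, "y": 0, "z": 0, "spin": 0, "claw": 80},
  {"x": 0, "y": 0, "z": 0.05, "spin": 0, "claw": 80},
  {"x": 0, "y": 0, "z": 0.15, "spin": 0, "claw": 80},
  {"x": 0, "y": 0, "z": 0.15, "spin": 0, "claw": 80},
  {"x": 0, "y": 0, "z": 0.15, "spin": 0, "claw": 80},
  {"x": 0, "y": 0.1, "z": 0, "spin": 0, "claw": 80},
  {"x": 0, "y": 0, "z": 0, "spin": 0, "claw": 80},
])

```text
time_s: 27.7
ee_pos: [0.5693, -0.1169, 0.1492]
eef_rot: [3.14, 0.0, 1.643]
force: [-1.1, -0.3, -0.6]
grip_width: 0.0799
grip_force: 0.0
```

```bash
python3 - <<'E'
from h import *
o=get_obs(); print(o["time_s"],o["ee_pos"],o["eef_rot"])
m=camera_model("wrist"); im=camera("wrist"); cv2.imwrite("pics/w11.png",im)
print("case",*rects(m,white(im,150,60),.067,1500,(150,60,450,330)),sep="\n ")
b=brown(im); b=cv2.morphologyEx(b|white(im,150,60),cv2.MORPH_CLOSE,np.ones((5,5)))
print("box",*rects(m,b,.039,1000,(100,60,480,330)),sep="\n ")
print(proj(m,[.5687,-.1396,.067]))
E
```

```text
27.7 [ 0.56929314 -0.11690173  0.1491908 ] [3.13967209e+00 4.03501369e-04 1.64305681e+00]
case
 (array([284., 236.]), array([ 569.6, -139.9]), array([59.7, 78.4]), 4.1)
 (array([154., 115.]), array([453. , -33.6]), array([32.4, 43.7]), 2.6)
 (array([398.,  71.]), array([645.8,  21.2]), array([111.2, 281.4]), 77.9)
box
 (array([294., 220.]), array([ 578.4, -136.3]), array([ 98.6, 115.6]), 4.0)
 (array([155., 115.]), array([443.2, -33.5]), array([39.8, 48.4]), 2.6)
 (array([388.,  62.]), array([654.7,  27.1]), array([123.1, 311.6]), 77.9)
[283.03734287 238.10473513]
```

View pics/w11.png

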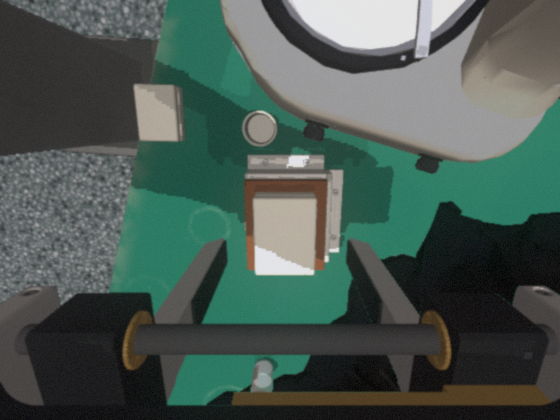

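The view shows the large case (283,235) squared on the shut box (287,225). The box sits against both stop walls, with the small case at (159,112) and the cap and vial undisturbed. On to the small case.

Emit:
send_rows([
  {"x": -0.136, "y": 0.083, "z": 0, "spin": -0.003, "claw": 80},
  {"x": -0.136, "y": 0.083, "z": 0, "spin": -0.003, "claw": 80},
  {"x": -0.136, "y": 0.083, "z": 0, "spin": -0.003, "claw": 80},
  {"x": -0.136, "y": 0.083, "z": 0, "spin": -0.003, "claw": 80},
  {"x": -0.136, "y": 0.083, "z": 0, "spin": -0.004, "claw": 80},
  {"x": 0, "y": 0, "z": 0, "spin": 0, "claw": 80},
  {"x": 0, "y": 0, "z": 0, "spin": 0, "claw": 80},
])

```text
time_s: 28.45
ee_pos: [0.4332, -0.0354, 0.1479]
eef_rot: [3.141, 0.0, 1.617]
force: [0.1, -0.8, -0.3]
grip_width: 0.08
grip_force: 0.0
```

```bash
python3 - <<'E'
from h import *
o=get_obs(); print(o["time_s"],o["ee_pos"],o["eef_rot"])
m=camera_model("wrist"); im=camera("wrist"); cv2.imwrite("pics/w12.png",im)
u=proj(m,[.433,-.034,.024]); print(u)
for v,s in((150,60),(110,80),(90,90)): print(v,*rects(m,white(im,v,s),.024,1000,(u[0]-60,u[1]-60,u[0]+60,u[1]+60)))
E
```

```text
28.45 [ 0.43316212 -0.03544367  0.14791889] [3.14111570e+00 2.68445231e-04 1.61707069e+00]
[285.44097073 202.64709126]
150 (array([286., 201.]), array([433.9, -32.7]), array([39.5, 51.1]), 2.6)
110 (array([252., 245.]), array([406.7, -96.6]), array([203.1,  63.1]), 70.1)
90
```

```bash
python3 - <<'E'
from h import *
m=camera_model("wrist"); im=cv2.imread("pics/w12.png")
mk=np.where(white(im,150,60)[:,286])[0]; print(mk.min(),mk.max())
for r in list(range(145,180,2))+list(range(225,262,2)): print(r,im[r,286].tolist(),cast(m,(286,r),.024).round(4)[1],end="; ")
E
```

```text
119 224
145 [68, 80, 55] 0.0265; 147 [66, 76, 52] 0.0245; 149 [69, 80, 51] 0.0225; 151 [66, 77, 51] 0.0205; 153 [64, 78, 51] 0.0185; 155 [66, 77, 52] 0.0164; 157 [66, 78, 48] 0.0144; 159 [75, 89, 51] 0.0124; 161 [75, 87, 49] 0.0103; 163 [74, 87, 45] 0.0083; 165 [70, 86, 42] 0.0062; 167 [72, 85, 45] 0.0041; 169 [64, 77, 41] 0.0021; 171 [63, 74, 42] -0.0; 173 [64, 78, 52] -0.0021; 175 [95, 102, 105] -0.0042; 177 [115, 126, 132] -0.0063; 179 [159, 173, 182] -0.0084; 225 [108, 122, 108] -0.0596; 227 [73, 88, 45] -0.0619; 229 [72, 88, 43] -0.0642; 231 [80, 99, 43] -0.0666; 233 [103, 126, 53] -0.0689; 235 [104, 127, 54] -0.0713; 237 [104, 126, 54] -0.0737; 239 [103, 128, 53] -0.0761; 241 [103, 127, 51] -0.0785; 243 [101, 127, 51] -0.0809; 245 [105, 127, 51] -0.0833; 247 [104, 128, 52] -0.0857; 249 [103, 126, 50] -0.0882; 251 [103, 129, 52] -0.0906; 253 [102, 126, 48] -0.0931; 255 [104, 128, 50] -0.0956; 257 [104, 129, 52] -0.098; 259 [104, 127, 48] -0.1005; 261 [103, 126, 47] -0.103;
```

Emit:
send_rows([
  {"x": 0.003, "y": 0.012, "z": -0.15, "spin": 0, "claw": 80},
  {"x": 0, "y": 0, "z": -0.15, "spin": 0, "claw": 80},
  {"x": 0, "y": 0, "z": -0.14, "spin": 0, "claw": 80},
  {"x": 0, "y": 0, "z": -0.1, "spin": 0, "claw": 80},
  {"x": 0, "y": 0, "z": -0.08, "spin": 0, "claw": 80},
  {"x": 0, "y": 0, "z": -0.05, "spin": 0, "claw": 80},
  {"x": 0, "y": 0, "z": -0.02, "spin": 0, "claw": 80},
  {"x": 0, "y": 0, "z": 0, "spin": 0, "claw": 80},
  {"x": 0, "y": 0, "z": 0, "spin": 0, "claw": 30},
  {"x": 0, "y": 0, "z": 0, "spin": 0, "claw": 30},
  {"x": 0, "y": 0, "z": 0, "spin": 0, "claw": 30},
  {"x": 0, "y": 0, "z": 0, "spin": 0, "claw": 30},
  {"x": 0, "y": 0, "z": 0, "spin": 0, "claw": 30},
  {"x": 0, "y": 0, "z": 0, "spin": 0, "claw": 30},
])

```text
time_s: 29.9
ee_pos: [0.4336, -0.0327, 0.0098]
eef_rot: [3.141, 0.0, 1.617]
force: [0.3, -0.6, 1.8]
grip_width: 0.0401
grip_force: 15.0
```

Emit:
send_rows([
  {"x": 0, "y": 0, "z": 0.1, "spin": 0, "claw": 30},
  {"x": 0, "y": 0, "z": 0.2, "spin": 0, "claw": 30},
  {"x": 0, "y": 0, "z": 0.2, "spin": 0, "claw": 30},
  {"x": 0.05, "y": -0.04, "z": 0.15, "spin": 0.004, "claw": 30},
  {"x": 0.12, "y": -0.1, "z": 0, "spin": 0.004, "claw": 30},
  {"x": 0.14, "y": -0.11, "z": 0, "spin": 0.004, "claw": 30},
  {"x": 0.14, "y": -0.11, "z": 0, "spin": 0.004, "claw": 30},
  {"x": 0.12, "y": -0.1, "z": 0, "spin": 0, "claw": 30},
  {"x": 0.08, "y": -0.055, "z": 0, "spin": 0, "claw": 30},
  {"x": 0.0285, "y": -0.02, "z": 0, "spin": 0, "claw": 30},
  {"x": 0, "y": 0, "z": 0, "spin": 0, "claw": 30},
  {"x": 0, "y": 0, "z": 0, "spin": 0, "claw": 30},
])

```text
time_s: 31.1
ee_pos: [0.5687, -0.1391, 0.1396]
eef_rot: [-3.141, -0.0, 1.642]
force: [0.5, -0.7, 0.3]
grip_width: 0.0401
grip_force: 15.0
```

Emit:
send_rows([
  {"x": 0.001, "y": -0.005, "z": -0.1, "spin": 0, "claw": 30},
  {"x": 0, "y": 0, "z": -0.1, "spin": 0, "claw": 30},
  {"x": 0, "y": 0, "z": -0.05, "spin": 0, "claw": 30},
  {"x": 0, "y": 0, "z": -0.03, "spin": 0, "claw": 30},
  {"x": 0, "y": 0, "z": -0.015, "spin": 0, "claw": 30},
  {"x": 0, "y": 0, "z": 0, "spin": 0, "claw": 30},
])

```text
time_s: 31.7
ee_pos: [0.5695, -0.1406, 0.081]
eef_rot: [3.141, 0.0, 1.642]
force: [-0.4, 0.2, -1.0]
grip_width: 0.0396
grip_force: 15.0
```

Emit:
send_rows([
  {"x": 0, "y": 0, "z": -0.008, "spin": 0, "claw": 30},
  {"x": 0, "y": 0, "z": 0, "spin": 0, "claw": 30},
])

```text
time_s: 31.9
ee_pos: [0.5696, -0.1407, 0.0794]
eef_rot: [3.141, 0.0, 1.642]
force: [0.4, -0.6, -0.4]
grip_width: 0.0398
grip_force: 15.0
```

Emit:
send_rows([
  {"x": 0, "y": 0, "z": -0.005, "spin": 0, "claw": 30},
  {"x": 0, "y": 0, "z": 0, "spin": 0, "claw": 30},
])

```text
time_s: 32.1
ee_pos: [0.5695, -0.1407, 0.0781]
eef_rot: [3.142, 0.0, 1.642]
force: [0.4, 0.3, 0.4]
grip_width: 0.0399
grip_force: 15.0
```

Emit:
send_rows([
  {"x": 0, "y": 0.005, "z": 0, "spin": 0, "claw": 30},
  {"x": 0, "y": 0, "z": -0.005, "spin": 0, "claw": 30},
  {"x": 0, "y": 0, "z": 0, "spin": 0, "claw": 30},
])

```text
time_s: 32.4
ee_pos: [0.5694, -0.1397, 0.0769]
eef_rot: [-3.141, -0.0, 1.642]
force: [0.7, 0.1, -0.8]
grip_width: 0.0399
grip_force: 15.0
```

Emit:
send_rows([
  {"x": 0, "y": 0, "z": -0.003, "spin": 0, "claw": 30},
  {"x": 0, "y": 0, "z": 0, "spin": 0, "claw": 30},
])

```text
time_s: 32.6
ee_pos: [0.5695, -0.1397, 0.0764]
eef_rot: [3.142, 0.0, 1.642]
force: [0.5, 0.3, -0.3]
grip_width: 0.0399
grip_force: 15.0
```

Emit:
send_rows([
  {"x": 0, "y": 0, "z": -0.004, "spin": 0, "claw": 30},
  {"x": 0, "y": 0, "z": 0, "spin": 0, "claw": 30},
])

```text
time_s: 32.8
ee_pos: [0.5695, -0.1398, 0.0763]
eef_rot: [3.141, 0.0, 1.642]
force: [-4.1, 0.5, 7.0]
grip_width: 0.0397
grip_force: 15.0
```

Emit:
send_rows([
  {"x": 0, "y": 0, "z": -0.003, "spin": 0, "claw": 30},
  {"x": 0, "y": 0, "z": 0, "spin": 0, "claw": 30},
])

```text
time_s: 33.0
ee_pos: [0.5695, -0.1398, 0.0762]
eef_rot: [3.141, 0.0, 1.642]
force: [-6.2, 1.1, 12.6]
grip_width: 0.0397
grip_force: 15.0
```

Contact is made. I'll release, retreat and check.

Emit:
send_rows([
  {"x": 0, "y": 0, "z": 0.004, "spin": 0, "claw": 60},
  {"x": 0, "y": 0, "z": 0, "spin": 0, "claw": 60},
  {"x": 0, "y": 0, "z": 0, "spin": 0, "claw": 60},
  {"x": 0, "y": 0, "z": 0.05, "spin": 0, "claw": 60},
  {"x": 0, "y": 0, "z": 0.12, "spin": 0, "claw": 60},
  {"x": 0, "y": 0, "z": 0.15, "spin": 0, "claw": 60},
  {"x": 0, "y": 0, "z": 0.15, "spin": 0, "claw": 60},
  {"x": 0, "y": 0.1, "z": 0.1, "spin": 0, "claw": 60},
  {"x": 0, "y": 0, "z": 0, "spin": 0, "claw": 60},
  {"x": 0, "y": 0, "z": 0, "spin": 0, "claw": 60},
])

```text
time_s: 34.0
ee_pos: [0.5694, -0.1197, 0.1898]
eef_rot: [3.141, 0.0, 1.643]
force: [-0.1, 0.5, -0.4]
grip_width: 0.0602
grip_force: 0.0
```

```bash
python3 - <<'E'
from h import *
o=get_obs(); print(o["time_s"],o["ee_pos"],o["eef_rot"])
m=camera_model("wrist"); im=camera("wrist"); cv2.imwrite("pics/w13.png",im)
for P in([.5694,-.1397,.091],): print(proj(m,P))
print("case",*rects(m,white(im,150,60),.091,600,(150,60,450,330)),sep="\n ")
E
```

```text
34.0 [ 0.56937852 -0.11970844  0.18977166] [3.14144405e+00 1.85325777e-04 1.64257505e+00]
[284.12383709 229.47626403]
case
 (array([285., 220.]), array([ 570. , -131.7]), array([55. , 73.6]), 2.7)
 (array([328., 203.]), array([ 611.2, -111.6]), array([13.4, 84.2]), 3.9)
 (array([375.,  61.]), array([639.3,  21.9]), array([114. , 266.9]), 77.9)
```

View pics/w13.png

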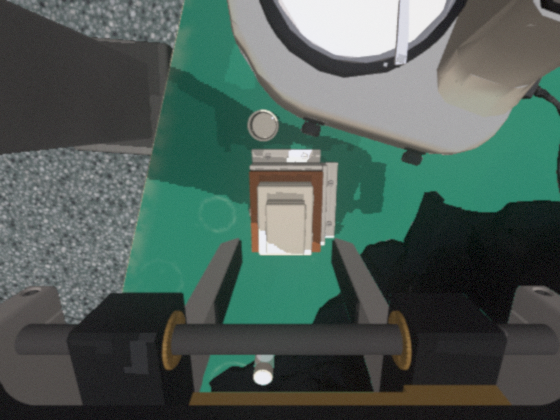

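The small case at (286,228) sits centred on the large one at (287,218), which is on the shut box against both walls. The cap and vial are where they were. Handing in.

```bash
python3 -c "
from station import *
print(hand_in())"
```

```text
the job is handed in; nothing more can be done
None
```

The job is handed in at 34 s: the lid is shut, the box was pushed until it stopped against both walls of the stop, and the larger then the smaller case are stacked centred and squared on its lid; I moved nothing else.

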